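Load a type tray into its latching dock

ROBOT

A 7-joint arm with a two-finger parallel gripper is mounted at the origin on the work surface. World frame = base frame: x ahead of the robot, y to its left, z up, the work surface at z = 0. Lengths are in m, angles in rad, forces in N, time in s.
With the tool pointing down it reaches from about 0.425 to 0.875 m from the base axis. Payload 4.7 kg.
Tool frame: the origin (TCP) lies at the very end of the fingers, on their centre line; the grasp point (between the pads) lies 19 mm behind it; z points along the fingers, y is the line along which they close (so a half turn about z gives the same grasp; the last joint's range is limited). The gripper opens to 87 mm and grips with 3 to 60 N. Pads are 19 mm wide; open, the fingers measure 117 mm over their backs; the gripper's body (75 mm by 190 mm) begins 51 mm behind the grasp point.
Start: joints at [-1.132, 0.321, -0.07, 1.45, 0.023, 1.371, -0.057], TCP at [0.268, 0.592, 0.223] pointing down, gripper open.
Joint ranges: [-2.86, 2.86], [-0.3, 2.09], [-1.38, 1.24], [0.06, 2.45], [-1.56, 4.7], [0.09, 2.05], [-2.69, 2.69]. Speed limits (rad/s): [2.57, 2.57, 3.14, 3.14, 3.14, 3.14, 3.14].

INTERFACE

Orientations are given as a rotation vector (axis times angle).
In Python, from bench import ctrl gives the robot as it stands.
- The arm moves only by the shell command python3 -m jog 'ROWS' [FORCE]. ROWS is JSON, a list that holds one entry, the list of rows, each a list of 7 numbers: the shift along the tool's x, y, z in mm, then the turn, a rotation vector about the tool's x, y, z in degrees, then the finger opening in mm, from 0 to 87. A call has 1 to 10 rows; each row is the pose to reach, as a shift and turn from the pose commanded when the call began, along the tool's axes at that moment; what a row does not reach only later rows make up. A row lasts 1/10 s, in which the tool goes at most 50 mm and 8.59 degrees, less where a joint would pass 70% of its speed; a pose out of reach is approached as far as the arm can. A call with a gripper value outside its range is refused whole. The fingers move at their own pace and stop on an object; FORCE is the grip in N (left out, the last holds). Time passes only in rows, so rows that repeat a pose let the fingers close. It gives the time, the measured TCP pose, the force, the opening and the grip force at its end, in the units of the state.
- ctrl.get_state(): the state, without advancing time (a new reading comes with each control period).
- ctrl.get_image(name): name is "scene" or "top" or "wrist"; returns a dict with "image" (480x640x3 uint8, red, green, blue), "depth" (480x640 float32, m along the optical axis (not along the pixel's ray), 0 where there is no reading), "fov_y" (degrees; the focal length in pixels is half the picture's height over the tangent of half this angle, whatever the lens; pixels are square), "cx", "cy" (the principal point, pixels), "k1" (the pictures are not rectified: a ray, as slopes to the right and down, at radius r is drawn at 1 + k1 r^2 times it, then the intrinsics apply), "rvec" (rotation vector, rad) and "tvec" (3), from world to camera coordinates, as OpenCV has them. Camera axes: x right, y down, z forward; pixel columns grow to the right and rows downward; lengths in m; the calibration is good to about 2 mm. A picture is of the moment at which its call begins.
- ctrl.close_job(): hands the job in; it is judged then, once.
The state is a dict: "time": time; "joint_positions": joint angles; "qd": joint speeds; "joint_torque": joint torques, N m; "position": TCP position; "tool_rot": TCP orientation; "ft_force": force on the tool from outside, world axes, zero at the start; "torque": the same for the moment, N m; "grip_width": opening from 0.0 (shut) to 1.0 (fully open); "grip_force": force on a finger pad.
Only numpy, scipy, OpenCV 4.12 (cv2) and the standard library are available. Lean on these libraries where they do the work, as an engineer would, in place of code of your own. Each camera call takes 0.05 s, during which the arm holds its last target. There are 200 camera calls.

TASK

A tray of set type waits on the apron of the empty dock. Press the dock's latch lever outwards until it flips over and stays open, then slide the tray along the dock fully home against the end stop, so that it trips the latch and the hook snaps shut behind it. Keep the tray flat on the dock, never lifted or tipped, and leave the tray and the latch of the loaded dock alone.

Things in the scene. Friction and masses are not known exactly. Their poses are not given: they have to be found in the camera images.
- dock: Empty dock fixed to the bench, with the waiting tray on its apron: a wooden floor 255 x 128 mm, 6 mm thick, with low steel fences (tops 28 mm above the bench). Origin on the bench under the centre of a fully home tray; +x is the way the tray slides in, +y the latch lever's side, z up. The apron is its -x end (floor from x = -192 to 62 mm). All dock coordinates below are in this frame.
- dock_mouth (a point): Floor point mid-lane at the bay's mouth (dock x = -46 mm, y = 0). Lane sides: -y fence, inner face y = -45 mm, x -180 to 45; +y wall of the bay, inner face y = 45 mm, x -32 to 34, flared out to y = 53 mm at x = -46; +y fence of the apron, inner face y = 45.5 mm, x -184 to -84. Lane is 90 mm wide in the bay.
- dock_stop (a point): Floor point at the face of the end stop (dock x = 45 mm, y = -23 mm), a steel block y -47 to 1 mm, top 32 mm above the bench. The tray's front edge rests on it when home. A small brass spring strut lies over the lever's arm near dock x = -25 to 0, y = 67 to 60 mm, top 42 mm above the bench.
- latch (a joint): Empty dock's latch lever angle (rad): 0 shut, 0.26 fully open. A level steel lever, 9 to 29 mm above the bench, on a vertical pin at dock x = 50, y = 60 mm; its arm runs 107 mm towards -x to post and hook. The hook end swings out to +y (28 mm) to open. An over-centre spring holds it at either end: past 0.10 rad it flips open and stays, below it flips shut. About 1.5 N at the post opens it.
- latch_post (a point): Axis of the upright steel thumb post on the lever's hook end, 44 mm above the bench; diameter 16 mm, free from 29 to 54 mm above the bench. Shut, it stands at dock x = -57, y = 60 mm. Push it from the lane side towards dock +y, about 30 mm, to open the latch.
- latch_hook (a point): Tip of the lever's hook, 19 mm above the bench. Shut: hook at dock x -62 to -52 mm, y 27 to 60 mm, barring the mouth (a tray pushed on it only holds it shut); behind a home tray it stands 7 mm off the rear edge, across its last 13 mm on the +y side: keep fingers off that corner. Open: clear of the lane.
- latch_foot (a point): Front of the lever's foot tip, 19 mm above the bench (shut: dock x = 46, y = 5 mm). Open, it stands about 14 mm in front of the end stop's face; the tray's front edge pushes it back over the last 14 mm of travel (about 5 N, with the tray's friction up to 12 N), and the lever flips shut by itself when the tray is some 5 mm from the stop.
- tray_mid (a point): Centre of the waiting tray, half-way up (13 mm above its underside): flat aluminium tray filled with grey metal type, 0.3 to 0.65 kg, 90 mm long (its x, the way it slides in), 80 mm wide (y), 26 mm high, corners bevelled. It lies on the dock's apron in front of the shut hook, in line. Home, its centre is at dock x = 0, y = 0 within 5 mm, 19 mm above the bench. Push low on its rear (-x) edge.
- full_dock: The loaded dock: the same kind and frame as the empty one, with a tray latched in it and a loose wooden block 60 mm long on its apron. Leave alone. Either dock may be on the robot's left or right.
- stored_mid (a point): Centre of the tray (same kind and size) already latched in the loaded dock. Leave alone.
- full_latch (a joint): Angle (rad) of the loaded dock's latch lever, 0 shut. Leave it shut.
- tray: The waiting tray itself (see tray_mid): origin at the centre of its underside, same axes. If it jams askew in the mouth, back off a few mm and push again, square to its rear edge and near the middle of it.
Not all that is in view belongs to the job. What is shaped like the tray but orange is not meant.

How it is judged:
On the way:
1. the latch of the empty dock stands open while the tray is still outside (value of joint latch above 0.2 rad and x of tray_mid in the frame of dock below -0.09 m), for 0.2 s.
At the end, for the whole second after the job is handed in: The tray lies flat in the empty dock, within 8 mm of the end stop and 8 mm of the middle of the lane, at rest, and the latch is shut behind it (below 0.04 rad) (x of tray_mid in the frame of dock between -0.008 and 0.004 m and y of tray_mid in the frame of dock between -0.008 and 0.008 m and height (world z) of tray_mid below 0.024 m and angle between tray's own z axis and vertical below 0.08 rad and value of joint latch below 0.04 rad and linear speed of tray below 0.02 m/s); the robot touches nothing.
It fails at once if the tray is lifted off the dock or tipped (height (world z) of tray_mid above 0.04 m or angle between tray's own z axis and vertical above 0.3 rad).
It fails at once if the stored tray is shifted by more than 15 mm or its latch is opened (distance of stored_mid from where it was at the start of the episode above 0.015 m or value of joint full_latch above 0.1 rad).
It also fails if it takes over 40 s, if anything falls off the work surface, if the arm or the gripper's body presses on something with over 40 N, if the wrist force passes 120 N, or if a joint passes its speed limit or range.

## Working session

There is one attempt and no reset: what is moved stays moved. The work goes in short steps, Python scripts to look and compute and a shell command to move; the robot and the scene stay as the last step left them, time stands still between calls to the robot, and variables do not carry over. Pictures are saved under pics/ and viewed, at most 10 in all, crops included, and the job is handed in when it is done.

```bash
mkdir -p pics; cat > h.py <<'E'
import numpy as np, cv2
from bench import ctrl
def get(n):
    d=ctrl.get_image(n); f=240/np.tan(np.radians(d["fov_y"])/2)
    d["K"]=np.array([[f,0,d["cx"]],[0,f,d["cy"]],[0,0,1.]]); d["R"]=cv2.Rodrigues(np.array(d["rvec"],float))[0]; d["t"]=np.array(d["tvec"],float).ravel(); return d
def rays(d,uv):
    f=d["K"][0,0]; p=(np.array(uv,float).reshape(-1,2)-[d["cx"],d["cy"]])/f
    s=p.copy()
    for _ in range(30): s=p/(1+d["k1"]*(s**2).sum(1,keepdims=True))
    return np.c_[s,np.ones(len(s))]
def onplane(d,uv,z):
    r=rays(d,uv)@d["R"]; c=-d["R"].T@d["t"]
    return c+r*((z-c[2])/r[:,2:3])
def cloud(d):
    v,u=np.mgrid[:480,:640]; r=rays(d,np.c_[u.ravel(),v.ravel()])
    return ((r*d["depth"].reshape(-1,1)-d["t"])@d["R"]).reshape(480,640,3)
def save(n,im): cv2.imwrite("pics/"+n,im[...,::-1])
E
python3 - <<'E'
from h import *
a=get("top");b=get("scene")
save("top.png",a["image"]);save("scene.png",b["image"])
for d in(a,b):print(-d["R"].T@d["t"],d["K"][0,0],d["k1"])
s=ctrl.get_state();print(s["position"],s["tool_rot"],s["time"],s["ft_force"])
E
```

```text
[ 0.28275428 -0.08864175  1.04690029] 542.5270129256143 -0.026160029108740043
[ 0.76383714 -0.67251709  0.91227404] 617.6960758899271 -0.20636114980542594
[0.26774399 0.59174736 0.22157549] [-6.62175273e-01 -3.07071979e+00  2.67545634e-03] 0.1 [-0.26168773 -0.46259562 -0.06381728]
```

View pics/top.png

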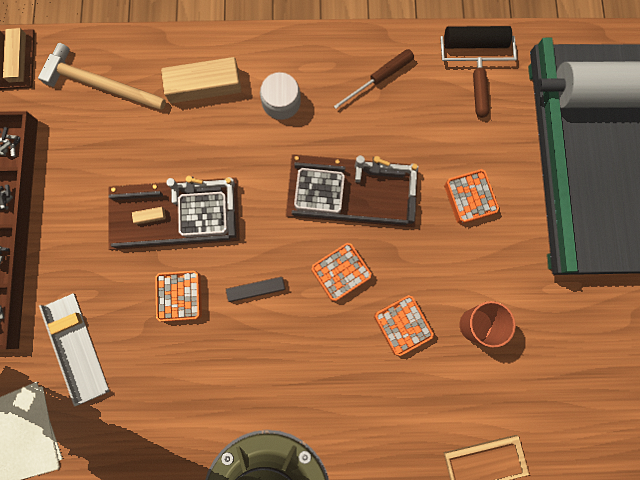

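View pics/scene.png

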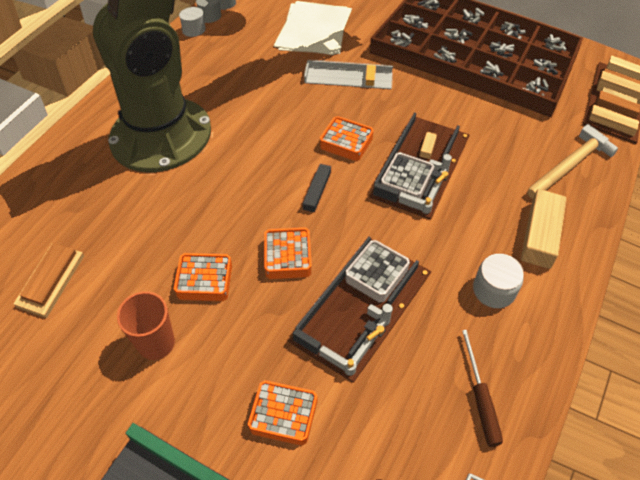

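The waiting tray (grey, top image 320,190) sits on the apron of the right-hand dock. Its latch and post are at about (360,165). The left dock (203,213) is the loaded one, with a block on its apron. The other candidates at (472,196), (342,272), (405,326) and (178,296) are orange, so they aren't meant. I'll confirm with an enlarged crop.

```bash
python3 - <<'E'
from h import *
d=get("top");P=cloud(d)
c=d["image"][145:240,280:430]; save("crop.png",cv2.resize(c,None,fx=5,fy=5,interpolation=cv2.INTER_CUBIC))
z=P[...,2]
for n,lo,hi,(u0,u1,v0,v1) in[("tray",.026,.04,(297,345,165,216)),("post",.046,.062,(345,380,145,185)),("endstop",.026,.04,(400,425,160,230))]:
    m=np.zeros(z.shape,bool);m[v0:v1,u0:u1]=True;m&=(z>lo)&(z<hi)
    q=P[m];print(n,m.sum(),q.mean(0),cv2.minAreaRect((q[:,:2]*1000).astype(np.float32)))
E
```

```text
tray 1591 [ 0.56137696 -0.1072227   0.02900908] ((561.7383422851562, -108.20930480957031), (91.37728881835938, 101.66120910644531), 88.48193359375)
post 62 [ 0.61443045 -0.18363688  0.05268998] ((613.5465087890625, -194.4535369873047), (38.133445739746094, 14.841734886169434), 82.81118774414062)
endstop 408 [ 0.55588564 -0.28243779  0.03052528] ((554.040283203125, -279.1138610839844), (33.81101608276367, 119.9068832397461), 87.42542266845703)
```

View pics/crop.png

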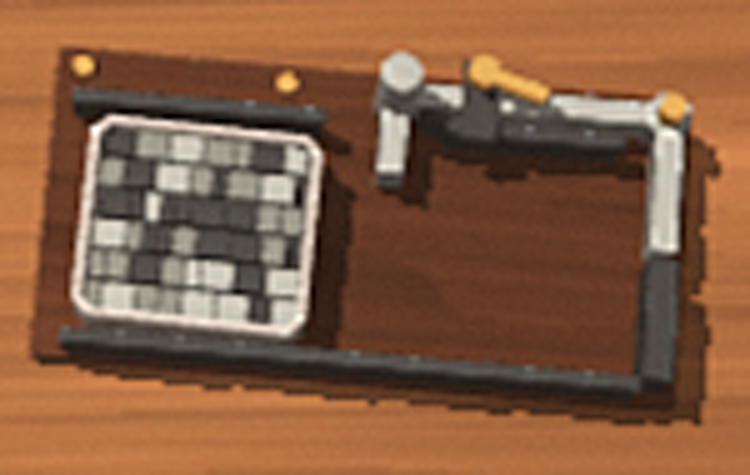

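The crop confirms it: a grey tray on the apron in front of a shut hook (390,180), with the post at (402,70) and the pivot screw at (673,105).

```bash
python3 - <<'E'
from h import *
d=get("top")
f=lambda u,v,z:onplane(d,[[280+(u+.5)/5-.5,145+(v+.5)/5-.5]],z)[0,:2]
D=np.array([[-57,60],[50,60],[-180,-45],[45,-45],[-192,64],[-192,-64]])/1e3
W=np.array([f(402,70,.054),f(673,105,.033),f(62,328,.028),f(642,376,.028),f(62,48,.006),f(32,357,.006)])
a=D-D.mean(0);b=W-W.mean(0);th=np.arctan2((a[:,0]*b[:,1]-a[:,1]*b[:,0]).sum(),(a*b).sum())
R=np.array([[np.cos(th),-np.sin(th)],[np.sin(th),np.cos(th)]]);o=W.mean(0)-R@D.mean(0)
print("th",np.degrees(th),"o",o,"\nres mm\n",(1e3*(W-(D@R.T+o))).round(1))
T=np.array([f(*p,.032) for p in[(97,113),(322,140),(303,338),(73,308)]])
print("tray dock mm",(1e3*(T-o)@R).round(1),(1e3*(T.mean(0)-o)@R).round(1))
np.savez("dock.npz",R=R,o=o,th=th)
s=ctrl.get_state();M=cv2.Rodrigues(np.array(s["tool_rot"]))[0];print(M.round(3),s["position"])
E
```

```text
th -96.98947629960006 o [ 0.5511561 -0.2359521] 
res mm
 [[-2.5  2.2]
 [ 1.7  0.8]
 [-6.5 -0.7]
 [-1.6 -0.4]
 [ 4.4  0.4]
 [ 4.6 -2.3]]
tray dock mm [[-174.4   34.6]
 [ -86.1   33. ]
 [ -85.9  -46.4]
 [-174.9  -44. ]] [-130.3   -5.7]
[[-0.911  0.412 -0.   ]
 [ 0.412  0.911 -0.001]
 [-0.    -0.001 -1.   ]] [0.26781514 0.5919234  0.2218961 ]
```

```bash
python3 - <<'E'
from h import *
d=get("top")
f=lambda u,v,z:onplane(d,[[280+(u+.5)/5-.5,145+(v+.5)/5-.5]],z)[0,:2]
D=np.array([[-57,60],[50,60],[-180,-45],[45,-45],[-192,74],[-192,-54]])/1e3
W=np.array([f(402,70,.054),f(673,105,.033),f(62,328,.028),f(642,376,.028),f(62,48,.006),f(32,357,.006)])
print("len",np.linalg.norm(W[4]-W[5]))
a=D-D.mean(0);b=W-W.mean(0);th=np.arctan2((a[:,0]*b[:,1]-a[:,1]*b[:,0]).sum(),(a*b).sum())
R=np.array([[np.cos(th),-np.sin(th)],[np.sin(th),np.cos(th)]]);o=W.mean(0)-R@D.mean(0)
print("th",np.degrees(th),"o",o,"\nres mm\n",(1e3*(W-(D@R.T+o))).round(1))
T=np.array([f(*p,.032) for p in[(97,113),(322,140),(303,338),(73,308)]])
print("tray dock mm",(1e3*(T-o)@R).round(1),(1e3*(T.mean(0)-o)@R).round(1))
np.savez("dock.npz",R=R,o=o,th=th)
s=ctrl.get_state();M=cv2.Rodrigues(np.array(s["tool_rot"]))[0]
# desired: tool x/y aligned to dock ; yaw options
cur=np.degrees(np.arctan2(M[1,1],M[0,1]))
for t in(np.degrees(th),np.degrees(th)+90): print("turn about tool z", [(-(t+k-cur)+180)%360-180 for k in(0,180)])
p=np.array([[-57,60],[-57,38],[-57,0],[-200,0]])/1e3
print((p@R.T+o).round(4))
E
```

```text
len 0.12754654642025146
th -95.62054623620125 o [ 0.54990752 -0.23597439] 
res mm
 [[-0.1  0.6]
 [ 1.6 -0.5]
 [-0.9 -0.1]
 [-1.3  0.8]
 [ 0.1 -0.7]
 [ 0.6 -0.3]]
tray dock mm [[-173.6   40. ]
 [ -85.4   36.3]
 [ -87.1  -43.1]
 [-176.1  -38.6]] [-130.6   -1.3]
turn about tool z [np.float64(161.2870960700423), np.float64(-18.71290392995769)]
turn about tool z [np.float64(71.28709607004231), np.float64(-108.71290392995768)]
[[ 0.6152 -0.1851]
 [ 0.5933 -0.183 ]
 [ 0.5555 -0.1792]
 [ 0.5695 -0.0369]]
```

```bash
python3 -m jog '[[[-300,-285,0,0,0,35,0],[-300,-285,0,0,0,35,0],[-300,-285,0,0,0,35,0],[-300,-285,0,0,0,35,0],[-300,-285,0,0,0,35,0],[-300,-285,0,0,0,35,0],[-300,-285,0,0,0,35,0],[-300,-285,0,0,0,35,0],[-300,-285,0,0,0,35,0],[-300,-285,0,0,0,35,0]]]' 10
cat > t.py <<'E'
# tcp in dock mm + yaw error; shift in tool axes to a dock target given as args x y z(mm)
import sys
from h import *
k=np.load("dock.npz");R,o,th=k["R"],k["o"],float(k["th"])
s=ctrl.get_state();M=cv2.Rodrigues(np.array(s["tool_rot"]))[0];p=np.array(s["position"])
print("t",s["time"],"dock",(1e3*(p[:2]-o)@R).round(1),"z",round(1e3*p[2],1),"F",np.round(s["ft_force"],1),"Fdock",(np.array(s["ft_force"])[:2]@R).round(1),"w",round(s["grip_width"],3))
W=np.r_[np.cos(th),np.sin(th),0]
Y=np.array([-W[1],W[0],0]);D=np.c_[-Y*0+W*1,Y]
G=np.c_[W,-Y,[0,0,-1]] # tool y = -dock y
G2=np.c_[-W,Y,[0,0,-1]]
for g in(G,G2):print("turn",np.degrees(cv2.Rodrigues(M.T@g)[0].ravel()).round(1))
if len(sys.argv)>3:
    q=np.array(sys.argv[1:4],float)/1e3;t=np.r_[R@q[:2]+o,q[2]];print("shift",(1e3*M.T@(t-p)).round(1))
E
python3 t.py -57 25 110
```

```text
time: 1.25
position: [0.4248, 0.2065, 0.2229]
tool_rot: [1.562, 2.725, 0.001]
ft_force: [-0.4, 0.4, -0.3]
grip_width: 0.175
grip_force: 0.0
t 1.25 dock [-428.1 -167.8] z 222.9 F [-0.4  0.4 -0.3] Fdock [-0.3 -0.4] w 0.175
turn [   0.    0. -144.]
turn [ 0. -0. 36.]
shift [-413.7  -62.   112.7]
```

```bash
python3 -m jog '[[[-414,-62,113,0,0,36,0],[-414,-62,113,0,0,36,0],[-414,-62,113,0,0,36,0],[-414,-62,113,0,0,36,0],[-414,-62,113,0,0,36,0],[-414,-62,113,0,0,36,0],[-414,-62,113,0,0,36,0],[-414,-62,113,0,0,36,0],[-414,-62,113,0,0,36,0],[-414,-62,113,0,0,36,0]]]'
python3 t.py -57 25 36
python3 - <<'E'
from h import *
d=get("wrist");save("w1.png",d["image"])
E
```

```text
time: 2.25
position: [0.5818, -0.1819, 0.1074]
tool_rot: [2.326, 2.111, -0.006]
ft_force: [-0.6, 0.2, -0.3]
grip_width: 0.005
grip_force: 0.0
t 2.25 dock [-57.   26.5] z 107.4 F [-0.6  0.2 -0.3] Fdock [-0.1 -0.6] w 0.005
turn [  -0.3   -0.2 -179.9]
turn [-0.1  0.2  0.1]
shift [ 0.3 -1.3 71.4]
```

View pics/w1.png

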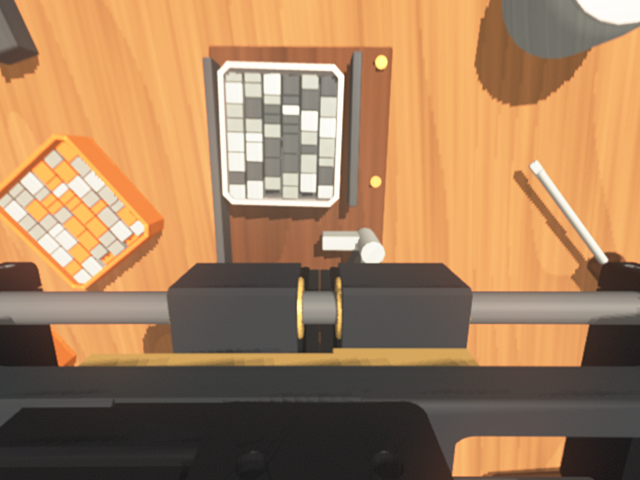

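The wrist view matches the estimate: post at (370,245), tray rear at the top, tool y = dock +y. I'll go down and push the post.

```bash
python3 -m jog '[[[0,-6,40,0,0,0,0],[0,-6,71,0,0,0,0],[0,-6,71,0,0,0,0],[0,4,71,0,0,0,0],[0,10,71,0,0,0,0],[0,16,71,0,0,0,0],[0,22,71,0,0,0,0],[0,28,71,0,0,0,0],[0,33,71,0,0,0,0],[0,36,71,0,0,0,0]]]'
python3 t.py -57 25 36
```

```text
time: 3.3
position: [0.6182, -0.1824, 0.0387]
tool_rot: [2.322, 2.115, 0.0]
ft_force: [-0.6, -0.2, 0.2]
grip_width: 0.003
grip_force: 0.0
t 3.3 dock [-60.   62.7] z 38.7 F [-0.6 -0.2  0.2] Fdock [ 0.2 -0.6] w 0.003
turn [-0.000e+00  1.000e-01 -1.797e+02]
turn [0.  0.  0.3]
shift [ -2.9 -37.7   2.6]
```

```bash
python3 -m jog '[[[0,-20,0,0,0,0,0],[0,-35,-60,0,0,0,0],[50,-64,-80,0,0,0,6],[100,-64,-80,0,0,0,10],[150,-64,-80,0,0,0,10],[150,-64,-80,0,0,0,10],[150,-64,-80,0,0,0,10]]]'
python3 t.py -205 -2 13
python3 - <<'E'
from h import *
d=get("top"); save("c2.png",cv2.resize(d["image"][140:240,250:430],None,fx=4,fy=4,interpolation=cv2.INTER_CUBIC))
E
```

```text
time: 4.0
position: [0.568, -0.0232, 0.1186]
tool_rot: [-2.316, -2.122, -0.002]
ft_force: [0.6, -0.2, -0.2]
grip_width: 0.109
grip_force: 0.0
t 4.0 dock [-213.5   -2.9] z 118.6 F [ 0.6 -0.2 -0.2] Fdock [0.1 0.6] w 0.109
turn [ 1.000e-01  0.000e+00 -1.794e+02]
turn [ 0.  -0.1  0.6]
shift [ -8.7   0.7 105.6]
```

View pics/c2.png

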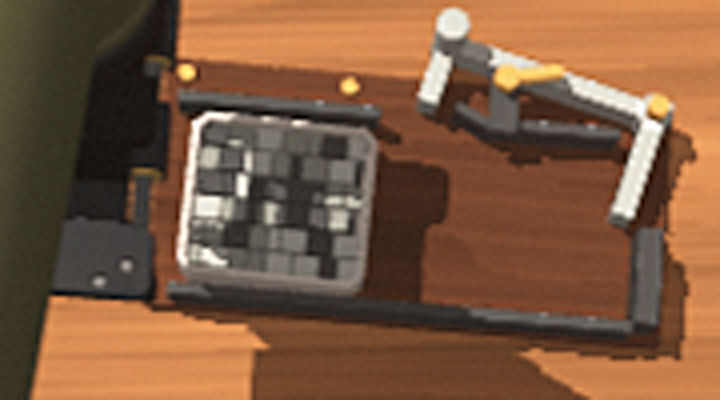

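The latch is open (post at 452,25, foot swung in at 622,218) and the tray hasn't moved. Next I'll descend behind the tray.

```bash
python3 -m jog '[[[0,0,45,0,0,0.6,10],[0,0,85,0,0,0.6,10],[-4,0,106,0,0,0.6,10],[-8,0,106,0,0,0.6,10],[-14,0,106,0,0,0.6,10],[-14,0,106,0,0,0.6,10]]]'
python3 t.py -60 -2 13
```

```text
time: 4.65
position: [0.5676, -0.0437, 0.0143]
tool_rot: [2.335, 2.097, 0.002]
ft_force: [0.5, -0.1, 0.8]
grip_width: 0.114
grip_force: 0.0
t 4.65 dock [-193.1   -1.2] z 14.3 F [ 0.5 -0.1  0.8] Fdock [0.1 0.6] w 0.114
turn [ 1.000e-01 -3.000e-01  1.795e+02]
turn [ 0.2  0.  -0.5]
shift [-133.1    0.4    1.4]
```

Clear so far. Now I'll push steadily to about 20 mm short.

```bash
python3 -m jog '[[[-8,-1,1,0,0,-0.5,10],[-18,-1,1,0,0,-0.5,10],[-30,-1,1,0,0,-0.5,10],[-42,-1,1,0,0,-0.5,10],[-54,-1,1,0,0,-0.5,10],[-66,-1,1,0,0,-0.5,10],[-78,-1,1,0,0,-0.5,10],[-90,-1,1,0,0,-0.5,10],[-100,-1,1,0,0,-0.5,10],[-108,-1,1,0,0,-0.5,10]]]'
python3 t.py -54 -2 13
```

```text
time: 5.65
position: [0.5556, -0.1472, 0.0131]
tool_rot: [2.323, 2.115, 0.006]
ft_force: [0.6, 6.1, 5.6]
grip_width: 0.12
grip_force: 3.2
t 5.65 dock [-88.9  -3. ] z 13.1 F [0.6 6.1 5.6] Fdock [-6.1 -0. ] w 0.12
turn [   0.3    0.2 -179.8]
turn [ 0.2 -0.2  0.2]
shift [-34.9   0.9  -0. ]
```

```bash
python3 -m jog '[[[-5,1,0,0,0,0.2,10],[-10,1,0,0,0,0.2,10],[-15,1,0,0,0,0.2,10],[-19,1,0,0,0,0.2,10],[-23,1,0,0,0,0.2,10],[-26,1,0,0,0,0.2,10],[-28,1,0,0,0,0.2,10],[-30,1,0,0,0,0.2,10]]]'
python3 t.py -54 -2 13
```

```text
time: 6.45
position: [0.5534, -0.1748, 0.0128]
tool_rot: [-2.324, -2.11, -0.007]
ft_force: [-0.6, 6.5, 5.5]
grip_width: 0.115
grip_force: 3.3
t 6.45 dock [-61.3  -2.5] z 12.8 F [-0.6  6.5  5.5] Fdock [-6.4 -1.2] w 0.115
turn [ 5.000e-01  1.000e-01 -1.799e+02]
turn [ 0.  -0.3  0.1]
shift [-7.3  0.5 -0.3]
```

```bash
python3 - <<'E'
from h import *
d=get("scene"); save("s3.png",cv2.resize(d["image"][220:390,270:450],None,fx=3.3,fy=3.3,interpolation=cv2.INTER_CUBIC))
E
```

```text
(no output)
```

View pics/s3.png

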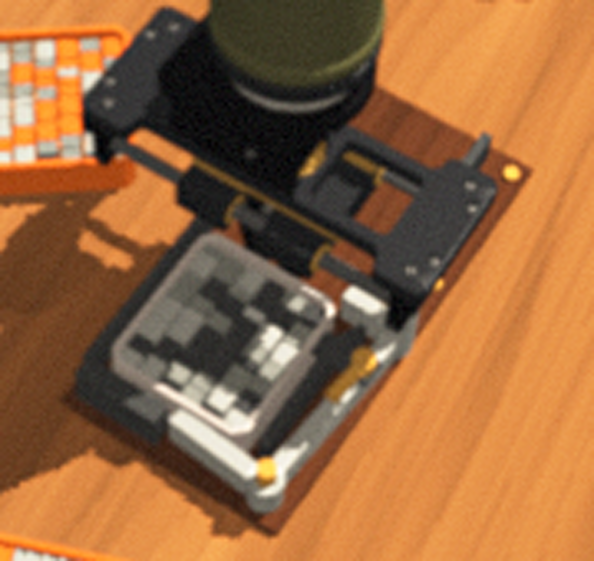

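The tray is square in the bay with its front edge at the foot (180,420). The latch isn't shut yet, so I'll finish the last few millimetres slowly.

```bash
python3 -m jog '[[[-2,0,0,0,0,0,10],[-4,0,0,0,0,0,10],[-6,0,0,0,0,0,10],[-7,0,0,0,0,0,10],[-8,0,0,0,0,0,10],[-8,0,0,0,0,0,10]]]'
python3 t.py -54 -2 13
```

```text
time: 7.1
position: [0.5531, -0.1785, 0.0128]
tool_rot: [-2.318, -2.109, -0.012]
ft_force: [-0.9, 16.6, 9.0]
grip_width: 0.114
grip_force: 7.9
t 7.1 dock [-57.6  -2.4] z 12.8 F [-0.9 16.6  9. ] Fdock [-16.4  -2.5] w 0.114
turn [   1.    -0.  -179.8]
turn [-0.  -0.6  0.2]
shift [-3.6  0.4 -0.3]
```

```bash
python3 - <<'E'
from h import *
d=get("scene"); save("s4.png",cv2.resize(d["image"][220:390,270:450],None,fx=3.3,fy=3.3,interpolation=cv2.INTER_CUBIC))
E
python3 t.py
```

```text
t 7.15 dock [-57.6  -2.4] z 12.8 F [-0.6 16.   8.5] Fdock [-15.9  -2.1] w 0.116
turn [   1.    -0.  -179.8]
turn [-0.  -0.6  0.2]
```

View pics/s4.png

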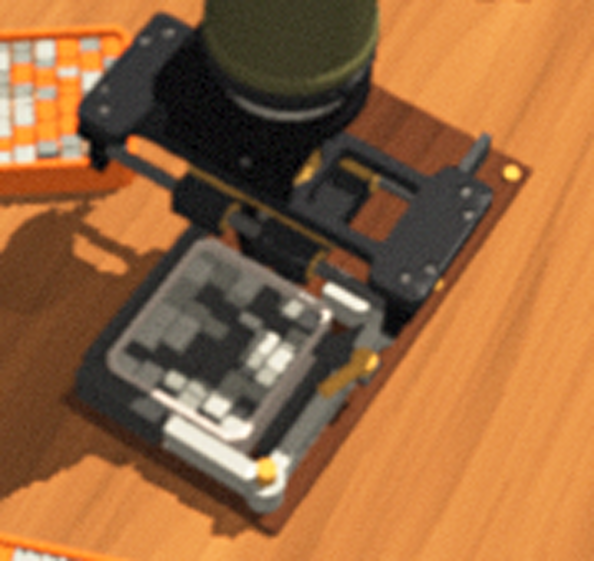

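The hook has swung in behind the tray, so the lever appears to have flipped. A slightly firmer push will show whether the tray is at the stop.

```bash
python3 -m jog '[[[-2,0,0,0,0,0,10],[-4,0,0,0,0,0,10],[-4,0,0,0,0,0,10]]]'
python3 t.py
```

```text
time: 7.45
position: [0.5532, -0.1786, 0.0128]
tool_rot: [-2.313, -2.109, -0.017]
ft_force: [-1.1, 23.2, 12.2]
grip_width: 0.114
grip_force: 11.2
t 7.45 dock [-57.5  -2.3] z 12.8 F [-1.1 23.2 12.2] Fdock [-23.   -3.4] w 0.114
turn [ 1.400e+00 -1.000e-01 -1.797e+02]
turn [-0.1 -0.9  0.3]
```

No movement at 23 N, so it's against the stop. I'll back off straight, lift and check.

```bash
python3 -m jog '[[[4,0,0,0,0,0,10],[10,0,0,0,0,0,10],[22,0,0,0,0,0,10],[28,0,0,0,0,0,10],[28,0,-50,0,0,0,10],[60,0,-100,0,0,0,10],[110,0,-120,0,0,0,10],[160,0,-120,0,0,0,10],[200,0,-120,0,0,0,10],[200,0,-120,0,0,0,10]]]'
python3 - <<'E'
from h import *
d=get("top"); save("c5.png",cv2.resize(d["image"][145:240,280:430],None,fx=5,fy=5,interpolation=cv2.INTER_CUBIC))
E
```

```text
time: 8.45
position: [0.5713, 0.0184, 0.1316]
tool_rot: [-2.314, -2.121, -0.005]
ft_force: [-0.2, -0.0, 0.1]
grip_width: 0.113
grip_force: 0.0
```

View pics/c5.png

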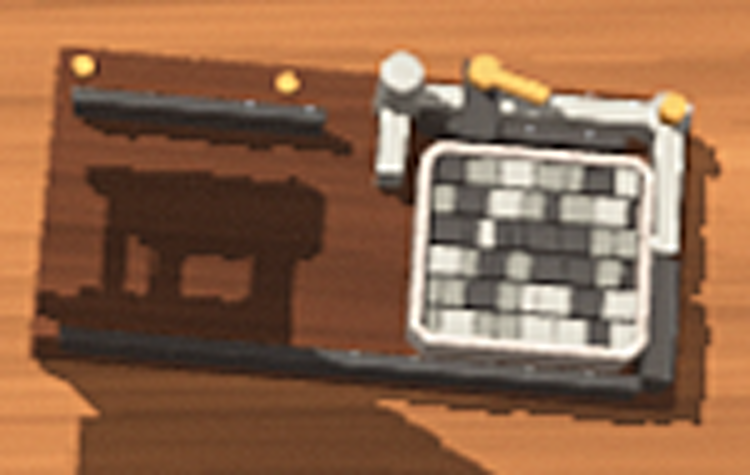

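The post is back at (402,70), exactly where it was when shut. The hook stands behind the tray and the front edge is against the stop. A quick number check, then I'll hand it in.

```bash
python3 - <<'E'
from h import *
d=get("top");k=np.load("dock.npz")
uv=np.array([(422,140),(655,162),(641,360),(408,342)]);T=onplane(d,np.c_[280+(uv[:,0]+.5)/5-.5,145+(uv[:,1]+.5)/5-.5],.032)[:,:2]
c=(1e3*(T.mean(0)-k["o"])@k["R"]);print(c)
if abs(c[0]+2)<5 and abs(c[1])<6: print(ctrl.close_job())
E
```

```text
[-1.47126141 -1.14570986]
the job is handed in; nothing more can be done
None
```

The tray is fully home in the empty dock and the latch is shut behind it; by the last camera check its centre is about 1.5 mm from the ideal spot. The job is handed in at about 8.5 s of the 40 s allowed, and the loaded dock was never approached.

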